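# Empty the parts cup and load the resistor burn-in jig

### The arm

A 6-joint arm with a two-finger parallel gripper is mounted at the origin on the work surface. World frame = base frame: x ahead of the robot, y to its left, z up, the work surface at z = 0. Lengths are in mm, angles in rad, forces in N, time in s.
With the tool pointing down it reaches from about 300 to 775 mm from the base axis. Payload 14.6 kg.
Tool frame: the origin (TCP) lies on the centre line of the jaws, within the pads' length; the fingertips stand 19 mm ahead of it and the grasp point (between the pads) is the TCP (bot.tip_reach is the distance from the TCP to the fingertips, in mm); z points along the fingers, y is the line along which they close (so a half turn about z gives the same grasp; the last joint's range is limited). The gripper opens to 85 mm and grips with 20 to 120 N. Pads are 22 mm wide; open, the fingers measure 114 mm over their backs; the gripper's body (76 mm by 85 mm) begins 54 mm behind the grasp point. The pads swing forward as they close: fully open they stand 13 mm farther back than shut.
Start: joints at [-1.217, 0.3, 1.521, -0, 1.321, -0.067], TCP at [224.662, -502.012, 250.281] pointing down, gripper open.
Joint ranges: [-3.03, 3.03], [-0.79, 2.21], [0.23, 2.52], [-1.04, 4.18], [0, 3.07], [-2.55, 2.55]. Speed limits (rad/s): [2.22, 2.22, 2.57, 3.14, 3.14, 3.14].

### API

Orientations are given as a unit quaternion [w, x, y, z].
In Python, from rig import bot gives the robot as it stands. Calls block until the motion is done:
- bot.move_to(position, orientation): joint-space move of the TCP to a pose.
- bot.servo_line(position, attitude=None, speed=150, until_force=None): straight line of the TCP; attitude=None keeps the orientation; speed is the mean speed in mm/s. With until_force (N) it stops when the force on the tool has changed by that much, and returns True; else False.
- bot.move_joints(angles): joint-space move.
- bot.move_gripper(opening, grip_force=None): finger opening in mm; grip_force is the grip in N (None keeps the last); returns when the fingers have stopped.
- bot.dwell(seconds).
- bot.ik(position, orientation): joint angles nearest the present ones, or None.
- bot.read_state(): the state.
- bot.read_camera(name): name is "scene" or "top" or "wrist"; returns a dict with "image" (400x640x3 uint8, blue, green, red), "depth" (400x640 float32, mm along the optical axis (not along the pixel's ray), 0 where there is no reading), "fovy" (degrees; the focal length in pixels is half the picture's height over the tangent of half this angle, whatever the lens; pixels are square), "cx", "cy" (the principal point, pixels), "eye" and "attitude" of the camera in the world; the wrist camera has in their place "mount" (4x4, takes a point from camera to tool coordinates, whose origin is the TCP and whose axes are the flange's). Camera axes: x right, y down, z forward; pixel columns grow to the right and rows downward; lengths in mm; the calibration is good to about 2 mm. A picture is of the moment at which its call begins: read the wrist's pose just before it.
A pose or a line that the arm cannot do raises bot.MotionError and nothing moves.
- bot.finish_job(): hands the job in; it is judged then, once.
The state is a dict: "clock": time; "joint_positions": joint angles; "qvel": joint speeds; "effort": joint torques, N m; "ee_pos": TCP position; "tool_rot": TCP orientation; "ft_force": force on the tool from outside, world axes, zero at the start; "moment": the same for the moment, N m; "grip_width": finger opening in mm; "grip_force": force on a finger pad.
Only numpy, scipy, OpenCV 4.12 (cv2) and the standard library are available. Lean on these libraries where they do the work, as an engineer would, in place of code of your own. Each camera call takes 0.05 s, during which the arm holds its last target. There are 200 camera calls.

### The job

Carry the steel cup over the black counting tray and tip it so that all the block resistors fall into the tray, then stand the empty cup upright in the middle of the green pad. Next lay every resistor fully home in a pocket of its own in the grey jig (any pockets), and only then swing the clamp frame down over them by its red tab until it is fully shut. Leave the tin of brass wool and the solder spool behind the tray where they are.

Things in the scene. Friction and masses are not known exactly. Their poses are not given: they have to be found in the camera images.
- cup: slick flared steel cup, rim 116 mm across, foot 66 mm, 55 mm high, wall 3.5 mm, about 0.12 kg; straight red octagonal handle, 22 mm across its flats (one pair upright, one level, two at 45 degrees), along the cup's -x, 53 to 143 mm from the axis. Origin: centre of the foot; z: up out of the mouth. Pieces slide out at about 80 degrees of tip, all by 95 to 110. May get shoved aside
- cup_grip (a point): point inside the red handle to grip it at, 102 mm from the cup's axis and 43 mm above its foot; axes as the cup's: the handle runs along x and can be taken from above or at 45 degrees to either side
- pad: round green pad 120 mm across, 3 mm thick, fixed, where the empty cup is to stand (cup foot at 3 mm); white spot in the middle. Origin: centre of its underside
- tray: shallow black counting tray, fixed, 200 mm along its x by 220 mm along its y, floor 3 mm thick, rim only 10 mm high above the bench. Origin: centre of its underside
- res0: white ceramic block resistor, 36 x 16 x 16 mm with a 4 mm thick steel pin standing 3 mm out of each end (42.5 mm overall), grey stripe, 17 g. Origin: its centre; x: its long axis; the four long sides are alike and either end may go first. Some of the four may be absent. At the start it is in the cup
- res1: white ceramic block resistor, 36 x 16 x 16 mm with a 4 mm thick steel pin standing 3 mm out of each end (42.5 mm overall), grey stripe, 17 g. Origin: its centre; x: its long axis; the four long sides are alike and either end may go first. Some of the four may be absent. At the start it is in the cup
- res2: white ceramic block resistor, 36 x 16 x 16 mm with a 4 mm thick steel pin standing 3 mm out of each end (42.5 mm overall), grey stripe, 17 g. Origin: its centre; x: its long axis; the four long sides are alike and either end may go first. Some of the four may be absent. At the start it is in the cup
- res3: white ceramic block resistor, 36 x 16 x 16 mm with a 4 mm thick steel pin standing 3 mm out of each end (42.5 mm overall), grey stripe, 17 g. Origin: its centre; x: its long axis; the four long sides are alike and either end may go first. Some of the four may be absent. At the start it is in the cup
- jig: grey burn-in jig, fixed, top 16 mm above the bench, 190 mm along its y and from 42 mm in front (-x) to 72 mm behind; four pockets side by side along y, 42 mm apart, their lengths along x. Behind them (+x) the clamp frame is hinged along y. Origin: centre of the block's underside
- pocket0 (a point): centre of the floor of a jig pocket, 10 mm above the bench. Pocket: 50 mm along the jig's x by 22 mm along the jig's y, 6 mm deep, 2 mm chamfer at its mouth. A resistor lying home in it has its centre 8 mm above this point and stands 10 mm proud of the jig's top
- pocket1 (a point): centre of the floor of a jig pocket, 10 mm above the bench. Pocket: 50 mm along the jig's x by 22 mm along the jig's y, 6 mm deep, 2 mm chamfer at its mouth. A resistor lying home in it has its centre 8 mm above this point and stands 10 mm proud of the jig's top
- pocket2 (a point): centre of the floor of a jig pocket, 10 mm above the bench. Pocket: 50 mm along the jig's x by 22 mm along the jig's y, 6 mm deep, 2 mm chamfer at its mouth. A resistor lying home in it has its centre 8 mm above this point and stands 10 mm proud of the jig's top
- pocket3 (a point): centre of the floor of a jig pocket, 10 mm above the bench. Pocket: 50 mm along the jig's x by 22 mm along the jig's y, 6 mm deep, 2 mm chamfer at its mouth. A resistor lying home in it has its centre 8 mm above this point and stands 10 mm proud of the jig's top
- clamp (a joint): angle of the clamp frame: 0 = shut, flat, 2 mm above resistors lying home; starts open (1.65 to 1.95, leaning back); stop at 2.0. Stiff hinge: it stays where it is left, 1 to 2 N on the tab moves it; it cannot shut on a resistor that is not home. Hinge axis: along the jig's y, 58 mm along +x of the jig's origin, 30 mm above the bench
- clamp_tab (a point): on the red tab (24 mm wide, 7 mm thick) in the middle of the clamp frame, 88 mm from the hinge axis; the tab ends 97 mm from the axis. Shut, it lies 34 mm above the bench over the jig's front edge, and this point is on its upper face. The frame's side arms run 93 mm either side of the middle, its bar 58 mm from the hinge
- tin: aluminium tin of brass wool, 68 mm across, 31 mm high; leave alone
- spool: aluminium solder spool, 52 mm across, 40 mm high, standing; leave alone

How it is judged:
By the outcome, as a careful person would: the job done as asked, in the order asked, and still so for the second after the job is handed in, with the robot touching nothing.
Of res0, res1, res2, res3 only 3 to 4 are there at a start; the rules pass over those that are not, and their reading is None.
At some moment in a run one of cup may be knocked a few centimetres aside while the robot is not near it.
It also fails if it takes over 210 s, if anything falls off the work surface, if the arm or the gripper's body presses on something with over 40 N, if the wrist force passes 120 N, or if a joint passes its speed limit or range.

## Working session

There is one attempt and no reset: what is moved stays moved. The work goes in short steps, each a Python script; the robot and the scene stay as the last script left them, time stands still between calls to the robot, and variables do not carry over. Pictures are saved under pics/ and viewed, at most 14 in all, crops included, and the job is handed in when it is done.

```bash
ls; mkdir -p pics
python3 - <<'E'
from rig import bot
import cv2,numpy as np
s=bot.read_state();print(s['clock'],s['ee_pos'],s['tool_rot'],s['grip_width'])
for n in("scene","top"):
    c=bot.read_camera(n);cv2.imwrite(f'pics/{n}0.png',c['image']);np.savez(f'pics/{n}0.npz',**c)
    print(n,{k:v for k,v in c.items() if k not in('image','depth')})
E
```

```text
pics
0.0 [ 224.59660313 -501.8025312   249.70835257] [-5.87890849e-04  9.77947786e-01  2.08848688e-01 -8.29016597e-05] 85.64936082389983
scene {'fovy': 52.19534505625813, 'cx': 324.7365576247671, 'cy': 196.46146168205337, 'eye': array([1211.51598198,  121.84104982,  794.14926043]), 'attitude': array([-0.23424265,  0.58187114,  0.72629335, -0.28116599])}
top {'fovy': 54.42500626262853, 'cx': 318.3451863051268, 'cy': 201.8465952802196, 'eye': array([473.11127059,   3.37392323, 993.41830794]), 'attitude': array([ 0.03192872, -0.70570585,  0.70704192, -0.03242731])}
```

View pics/top0.png

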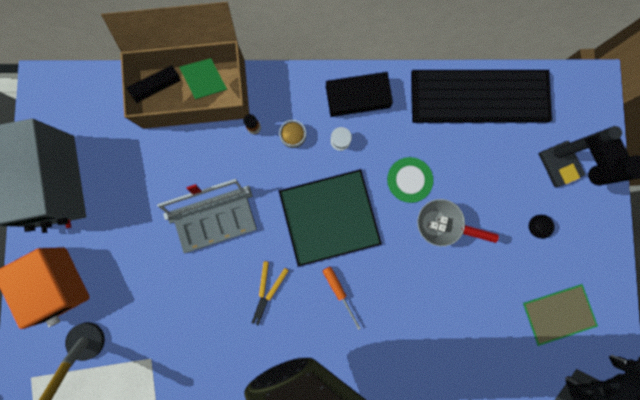

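View pics/scene0.png

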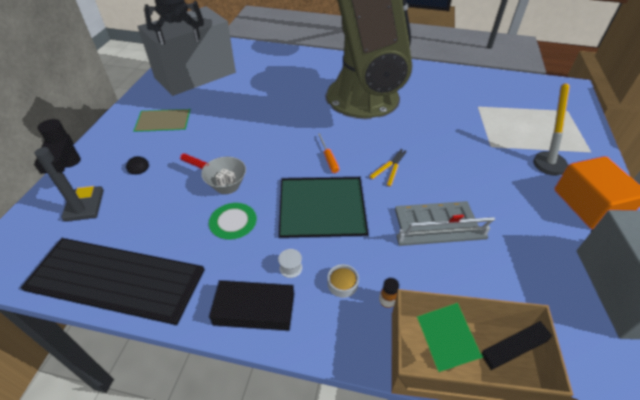

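The top view shows the cup at about (441,223) with its handle toward (497,238). The pad is at (410,179), the tray at (330,218), the jig at (213,220) with its frame leaning up-image, the tin at (292,133) and the spool at (341,138). Next I'll measure these roughly and look closer with the wrist camera.

```bash
cat > h.py <<'E'
from rig import bot
import cv2,numpy as np
from scipy.spatial.transform import Rotation as R
def q2R(q): return R.from_quat([q[1],q[2],q[3],q[0]]).as_matrix()
def R2q(M): q=R.from_matrix(M).as_quat(); return [q[3],q[0],q[1],q[2]]
def cam(n):
    s=bot.read_state(); c=dict(bot.read_camera(n))
    if 'mount' in c:
        T=np.eye(4);T[:3,:3]=q2R(s['tool_rot']);T[:3,3]=s['ee_pos'];c['T']=T@c['mount']
    else:
        c['T']=np.eye(4);c['T'][:3,:3]=q2R(c['attitude']);c['T'][:3,3]=c['eye']
    c['f']=200/np.tan(np.radians(c['fovy']/2));return c
def ray(c,uv,z):
    uv=np.atleast_2d(np.asarray(uv,float)).reshape(-1,2)
    d=np.c_[(uv[:,0]-c['cx'])/c['f'],(uv[:,1]-c['cy'])/c['f'],np.ones(len(uv))]@c['T'][:3,:3].T
    o=c['T'][:3,3];return o+d*((z-o[2])/d[:,2])[:,None]
def proj(c,p):
    q=(np.atleast_2d(p)-c['T'][:3,3])@c['T'][:3,:3];return q[:,:2]/q[:,2:]*c['f']+[c['cx'],c['cy']]
def hsv(c,lo,hi): return cv2.inRange(cv2.cvtColor(c['image'],cv2.COLOR_BGR2HSV),lo,hi)
def red(c): return hsv(c,(0,150,60),(6,255,255))|hsv(c,(172,150,60),(180,255,255))
def blobs(m,amin=30):
    k,l,s,ce=cv2.connectedComponentsWithStats(m);return sorted([(int(s[i,4]),ce[i],l==i) for i in range(1,k) if s[i,4]>=amin],key=lambda b:-b[0])
def toolR(yaw,tilt=0,axis=None):
    "tool x at yaw in the world, z down; then rotated by tilt about unit world axis"
    c,s=np.cos(yaw),np.sin(yaw);M=np.array([[c,s,0],[s,-c,0],[0,0,-1.]])
    return M if axis is None else R.from_rotvec(np.asarray(axis)*tilt).as_matrix()@M
def save(c,n): cv2.imwrite(f'pics/{n}.png',c['image'])
E
python3 - <<'E'
from h import *
c=cam('top')
for n,m,z in(('red',red(c),43),('green',hsv(c,(50,120,60),(75,255,255)),3),('tray',hsv(c,(50,30,20),(100,255,110)),3)):
    for a,ce,b in blobs(m,25)[:5]: print(n,a,ce,ray(c,ce,z)[0].round())
for p,z in(((441,223),55),((410,179),3),((330,218),3),((292,133),31),((341,138),40),((216,227),16)):print(p,ray(c,p,z)[0].round())
# wrist view over cup
for name,x,y in(('w_cup',400,-270),('w_jig',400,230)):
    best=None
    for yaw in np.arange(-np.pi,np.pi,np.pi/8):
        q=bot.ik([x,y,380],R2q(toolR(yaw)))
        if q is not None: print(name,round(yaw,2),np.round(q,2))
w=bot.read_camera('wrist');print(w['mount'].round(3),w['fovy'],bot.tip_reach);cv2.imwrite('pics/w0.png',w['image'])
E
```

```text
red 271 [480.2804428  233.67527675] [ 481. -392.   43.]
red 63 [193.47619048 188.76190476] [593. 310.  43.]
green 1156 [202.5432526   77.92214533] [892. 307.   3.]
green 862 [409.92807425 179.63457077] [ 620. -233.    3.]
green 32 [528.28125 306.71875] [ 300. -521.    3.]
tray 6382 [329.42510185 217.43230962] [524. -26.   3.]
tray 1996 [ 56.94138277 173.57064128] [638. 675.   3.]
tray 414 [210.72222222 206.15700483] [553. 277.   3.]
tray 131 [187.53435115 232.53435115] [486. 335.   3.]
tray 108 [549.41666667 339.71296296] [ 219. -569.    3.]
(441, 223) [ 507. -293.   55.]
(410, 179) [ 622. -233.    3.]
(330, 218) [522. -27.   3.]
(292, 133) [736.  69.  31.]
(341, 138) [720. -54.  40.]
(216, 227) [499. 259.  16.]
w_cup -3.14 [-0.67  0.08  1.49 -0.    1.58 -2.24]
w_cup -1.57 [-0.67  0.08  1.49 -0.    1.58  2.47]
w_cup -1.18 [-0.67  0.08  1.49 -0.    1.58  2.08]
w_cup -0.79 [-0.67  0.08  1.49 -0.    1.58  1.69]
w_cup -0.39 [-0.67  0.08  1.49 -0.    1.58  1.29]
w_cup 0.0 [-0.67  0.08  1.49 -0.    1.58  0.9 ]
w_cup 0.39 [-0.67  0.08  1.49 -0.    1.58  0.51]
w_cup 0.79 [-0.67  0.08  1.49 -
[... 447 characters left out ...]
    1.57 -2.31]
w_jig -0.39 [ 0.44  0.03  1.54 -0.    1.57  2.41]
w_jig 0.0 [ 0.44  0.03  1.54 -0.    1.57  2.01]
w_jig 0.39 [ 0.44  0.03  1.54 -0.    1.57  1.62]
w_jig 0.79 [ 0.44  0.03  1.54 -0.    1.57  1.23]
w_jig 1.18 [ 0.44  0.03  1.54 -0.    1.57  0.84]
w_jig 1.57 [ 0.44  0.03  1.54 -0.    1.57  0.44]
w_jig 1.96 [ 0.44  0.03  1.54 -0.    1.57  0.05]
w_jig 2.36 [ 0.44  0.03  1.54 -0.    1.57 -0.34]
w_jig 2.75 [ 0.44  0.03  1.54 -0.    1.57 -0.74]
[[ 1.00000e-03 -9.57000e-01 -2.89000e-01  7.39560e+01]
 [ 1.00000e+00  1.00000e-03 -0.00000e+00 -1.08000e+00]
 [ 1.00000e-03 -2.89000e-01  9.57000e-01 -1.23265e+02]
 [ 0.00000e+00  0.00000e+00  0.00000e+00  1.00000e+00]] 66.60423780460059 19.0
```

Run:
```python
from h import *
import pickle
bot.move_to([500,-330,270],R2q(toolR(1.31)));c=cam('wrist');save(c,'wcup');pickle.dump(c,open('wcup.pkl','wb'))
bot.move_to([430,240,270],R2q(toolR(2.75)))
c=cam('wrist');save(c,'wjig');pickle.dump(c,open('wjig.pkl','wb'))
print(bot.read_state()['clock'])
```

```text
3.6
```

View pics/wcup.png

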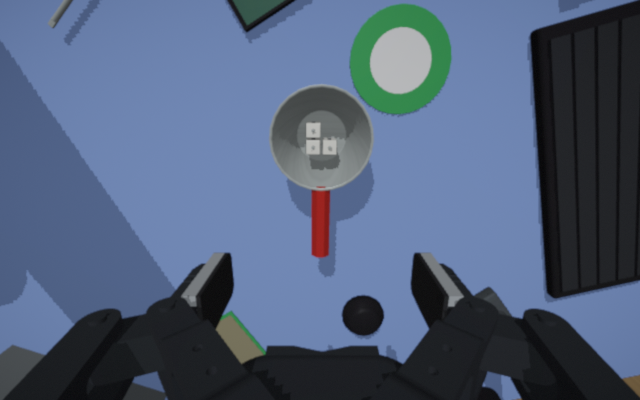

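View pics/wjig.png

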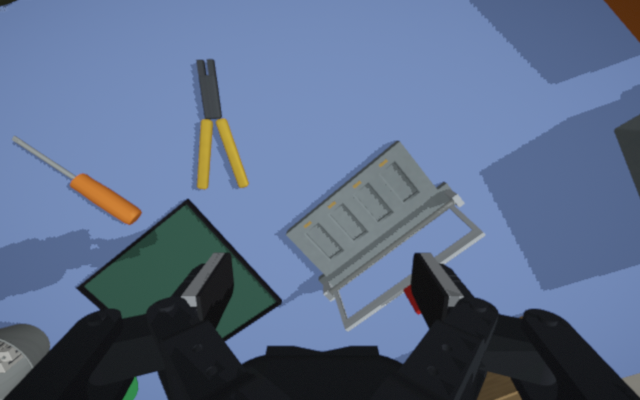

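The cup, at (321,137), holds three upright resistors. Its handle runs down to (320,256), and the pad is at (401,60). In the jig view the pockets are at (325,240), (349,221), (372,202) and (400,181).

```bash
cat > meas.py <<'E'
from h import *
def cup(c):
    b=blobs(red(c),150)[0]; ys,xs=np.nonzero(b[2])
    p=ray(c,np.c_[xs,ys],50)[:,:2]; m=p.mean(0); d=np.linalg.svd(p-m,full_matrices=False)[2][0]
    # rim: bright/grey low-saturation blob next to the handle
    g=hsv(c,(0,0,50),(180,70,255)); g=cv2.morphologyEx(g,cv2.MORPH_OPEN,np.ones((3,3)))
    best=None
    for a,ce,bb in blobs(g,300):
        q=ray(c,ce,55)[0][:2]; e=abs(np.linalg.norm(q-m)-95)
        if best is None or e<best[0]: best=(e,bb)
    cn=cv2.findContours(best[1].astype(np.uint8),cv2.RETR_EXTERNAL,cv2.CHAIN_APPROX_NONE)[0]
    hull=cv2.convexHull(max(cn,key=cv2.contourArea))[:,0]
    q=ray(c,hull,55)[:,:2]; (x,y),r=cv2.minEnclosingCircle(q.astype(np.float32))
    ctr=np.array([x,y]); u=ctr-m
    if d@u<0:d=-d
    return ctr,r,m,np.arctan2(d[1],d[0]),np.arctan2(u[1],u[0])
def pad(c):
    m=hsv(c,(50,120,60),(75,255,255)); out=[]
    for a,ce,b in blobs(m,300):
        cn=max(cv2.findContours(b.astype(np.uint8),cv2.RETR_EXTERNAL,cv2.CHAIN_APPROX_NONE)[0],key=cv2.contourArea)[:,0]
        q=ray(c,cn,3)[:,:2];(x,y),r=cv2.minEnclosingCircle(q.astype(np.float32))
        if 50<r<72: out.append((x,y,r))
    return out
E
python3 - <<'E'
from meas import *
import pickle
c=pickle.load(open('wcup.pkl','rb')); k=cup(c);print('cup',k,'pad',pad(c)); t=cam('top');print('top',cup(t),pad(t))
m=hsv(t,(50,30,20),(100,255,110));b=blobs(m)[0][2].astype(np.uint8)
q=ray(t,cv2.findContours(b,0,1)[0][0][:,0],3)[:,:2].astype(np.float32);print('tray',cv2.minAreaRect(q))
j=pickle.load(open('wjig.pkl','rb'));print(ray(j,[(325,240),(349,221),(372,202),(400,181),(287,233),(398,142)],16).round(1))
psi=k[3];u=np.array([np.cos(psi),np.sin(psi),0]);C=np.r_[k[0],0]
for s in(1,-1):
  for th0 in(45,0,-45):
    g=bot.ik(C-u*104+[0,0,43],R2q(toolR(psi,np.radians(th0),u)))
    g2=bot.ik(C-u*104+[0,0,150],R2q(toolR(psi,np.radians(th0),u)))
    print(s,th0,None if g is None else np.round(g,2),None if g2 is None else np.round(g2,2))
    for dx in(-40,0,40):
      for dpsi in(0,-.4,.4):
        uu=np.array([np.cos(psi+dpsi),np.sin(psi+dpsi),0]);P=np.array([523+dx,-27,92])-uu*104
        r=[bot.ik(P,R2q(toolR(psi+dpsi,np.radians(th0+s*f),uu))) for f in(0,50,90,108)]
        print('   ',dx,dpsi,[x is not None for x in r],None if r[-1] is None else np.round(r[-1],2))
E
```

```text
cup (array([ 508.52084351, -290.40155029]), 57.830810546875, array([ 481.56580306, -386.29176393]), np.float64(1.2976270835623054), np.float64(1.2967649727096051)) pad [(620.5904541015625, -231.3840789794922, 59.0263786315918)]
top (array([ 508.73794556, -292.72967529]), 57.430084228515625, array([ 481.09264098, -388.94944219]), np.float64(1.3027288653148814), np.float64(1.2910181351280212)) [(892.9981689453125, 307.18310546875, 67.75531005859375), (620.947265625, -232.7063446044922, 57.538211822509766)]
tray ((524.9745483398438, -25.757476806640625), (194.13633728027344, 214.50967407226562), 14.687082290649414)
[[521.4 207.8  16. ]
 [508.2 247.5  16. ]
 [495.1 284.5  16. ]
 [482.3 326.8  16. ]
 [492.5 164.6  16. ]
 [434.8 339.9  16. ]]
1 45 [-0.65  1.08  0.9  -0.28  1.89 -0.36] [-0.65  0.95  0.88 -0.29  2.04 -0.41]
    -40 0 [True, True, True, False] None
    -40 -0.4 [True, True, True, True] [-0.4   1.32  1.47  0.85  2.98  0.6 ]
    -40 0.4 [True, True, False, False] None
    0 0 [True, True, True, False] None
    0 -0.4 [True, True, True, True] [-0.37  1.35  1.36  1.41  3.01  1.14
[... 2444 characters left out ...]
ne
    0 -0.4 [True, False, False, False] None
    0 0.4 [True, True, False, False] None
    40 0 [True, False, False, False] None
    40 -0.4 [True, False, False, False] None
    40 0.4 [True, True, False, False] None
-1 -45 [-0.89  0.57  1.9   1.6   0.42 -2.07] [-0.89  0.36  1.88  1.12  0.47 -1.54]
    -40 0 [False, False, False, False] None
    -40 -0.4 [False, False, False, False] None
    -40 0.4 [True, False, False, False] None
    0 0 [False, False, False, False] None
    0 -0.4 [False, False, False, False] None
    0 0.4 [True, False, False, False] None
    40 0 [False, False, False, False] None
    40 -0.4 [False, False, False, False] None
    40 0.4 [True, False, False, False] None
```

Run:
```python
from meas import *
t=cam('top');k=cup(t);print('top',k[0])
psi=1.298;u=np.array([np.cos(psi),np.sin(psi),0]);C=np.array([508.3,-292,0])
M=toolR(psi,-np.pi/4,u);z=M[:,2];G=C-u*104+[0,0,43];print('tool z',z,G)
for p in np.arange(.5,2.6,.2):
    uu=np.array([np.cos(p),np.sin(p),0])
    print(round(p,1),*[np.round(q,2) if q is not None else None for q in [bot.ik(np.array([620.7,-232,h])-uu*104,R2q(toolR(p,-np.pi/4,uu))) for h in(46,120)]])
bot.move_gripper(36)
bot.move_to(G-z*100+[0,0,60],R2q(M));bot.move_to(G-z*70,R2q(M))
print(bot.read_state()['joint_positions'])
c=cam('wrist');save(c,'wgrip');k=cup(c);print('wrist',k)
```

```text
top [ 508.42260742 -292.73681641]
tool z [ 0.68095886 -0.19051253 -0.70710678] [ 480.27975749 -392.15421114   43.        ]
0.5 None None
0.7 None None
0.9 [-0.54  0.57  1.89  3.91  0.14  2.47] [-0.54  0.42  1.88 -1.    0.11  1.09]
1.1 [-0.6   0.6   1.84  2.23  0.12 -2.33] [-0.6   0.45  1.83  0.87  0.12 -0.96]
1.3 [-0.65  0.64  1.76  1.59  0.27 -1.86] [-0.65  0.5   1.75  1.1   0.3  -1.36]
1.5 [-0.69  0.68  1.67  1.34  0.43 -1.78] [-0.69  0.56  1.66  1.08  0.48 -1.49]
1.7 [-0.7   0.74  1.56  1.19  0.6  -1.78] [-0.7   0.62  1.55  1.03  0.66 -1.58]
1.9 [-0.71  0.8   1.44  1.07  0.77 -1.8 ] [-0.71  0.69  1.43  0.97  0.83 -1.65]
2.1 [-0.7   0.87  1.31  0.98  0.93 -1.83] [-0.7   0.76  1.3   0.92  1.   -1.72]
2.3 [-0.68  0.94  1.17  0.91  1.09 -1.88] [-0.68  0.84  1.16  0.86  1.16 -1.78]
2.5 [-0.66  1.01  1.03  0.84  1.25 -1.93] [-0.66  0.92  1.02  0.82  1.32 -1.85]
[-0.96083315  0.40062756  2.00602598  1.41599235  0.47311433 -1.92471811]
wrist (array([ 386.48434448, -394.95458984]), 10.662504196166992, array([ 475.56097701, -381.8935766 ]), np.float64(-1.810331284266961), np.float64(-2.9960033920165867))
```

View pics/wgrip.png

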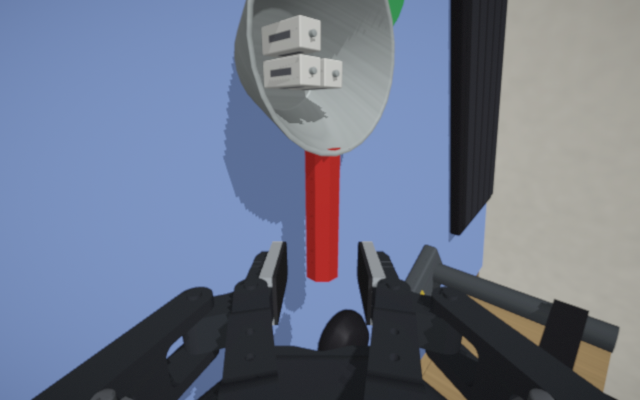

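The handle, at x≈322, lies midway between the pads and parallel to them, so I'll grip and lift.

Run:
```python
from meas import *
psi=1.298;u=np.array([np.cos(psi),np.sin(psi),0]);C=np.array([508.3,-292,0])
M=toolR(psi,-np.pi/4,u);G=C-u*104+[0,0,43]
print(bot.servo_line(G,speed=60,until_force=8))
bot.move_gripper(10,90);s=bot.read_state();print(s['grip_width'],s['grip_force'],s['ft_force'])
bot.servo_line(G+[0,0,60],speed=60);s=bot.read_state();print(s['grip_width'],s['ft_force'],s['moment'],s['clock'])
c=cam('scene');save(c,'lift')
# continuity of plan
for p in(1.5,1.7,1.9,2.1):
  for f in(0,30,60,90,105):
    uu=np.array([np.cos(p),np.sin(p),0]);P=np.array([490,-26,95])-uu*104
    q=bot.ik(P,R2q(toolR(p,np.radians(f-45),uu)));print(p,f,None if q is None else np.round(q,2))
```

```text
False
20.404100628560283 87.86739880219102 [-0.93014745  0.02489213  1.69699064]
20.341582182451802 [-0.31977488 -0.98012093 -1.17123912] [-0.03794096  0.53668605  0.02342692] 9.6833
1.5 0 [-0.46  0.24  2.24  1.88  0.28 -2.17]
1.5 30 [-0.37  0.29  1.97  0.13  0.64 -0.39]
1.5 60 [-0.31  0.5   1.65 -0.06  1.25 -0.21]
1.5 90 [-0.27  0.77  1.35 -0.15  1.79 -0.18]
1.5 105 [-0.26  0.91  1.22 -0.19  2.04 -0.18]
1.7 0 [-0.51  0.29  2.16  1.56  0.43 -2.03]
1.7 30 [-0.38  0.33  1.91  0.2   0.68 -0.65]
1.7 60 [-0.28  0.54  1.6  -0.11  1.25 -0.36]
1.7 90 [-0.22  0.8   1.3  -0.25  1.79 -0.3 ]
1.7 105 [-0.2   0.93  1.18 -0.32  2.03 -0.31]
1.9 0 [-0.53  0.35  2.07  1.36  0.58 -2.  ]
1.9 30 [-0.37  0.38  1.84  0.25  0.74 -0.87]
1.9 60 [-0.24  0.56  1.55 -0.15  1.25 -0.51]
1.9 90 [-0.16  0.82  1.27 -0.35  1.76 -0.43]
1.9 105 [-0.14  0.95  1.15 -0.44  2.   -0.44]
2.1 0 [-0.53  0.42  1.97  1.21  0.72 -2.01]
2.1 30 [-0.36  0.42  1.78  0.28  0.8  -1.07]
2.1 60 [-0.21  0.58  1.52 -0.18  1.24 -0.66]
2.1 90 [-0.11  0.82  1.26 -0.44  1.72 -0.55]
2.1 105 [-0.08  0.95  1.15 -0.56  1.94 -0.56]
```

```bash
python3 -c "
import cv2;i=cv2.imread('pics/lift.png');cv2.imwrite('pics/lift_c.png',cv2.resize(i[60:260,120:400],None,fx=2,fy=2))"
```

```text
(no output)
```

View pics/lift_c.png

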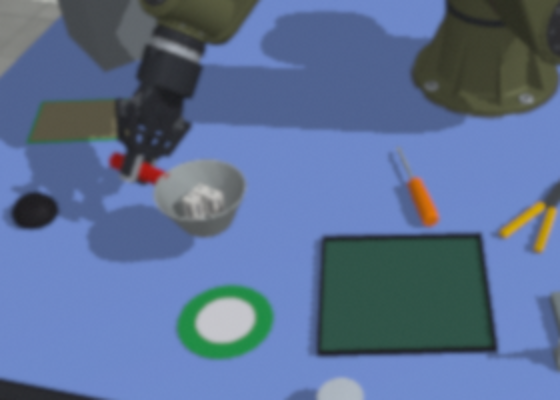

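The cup is lifted level with the pieces inside. Next: carry it over the tray and pour.

```bash
cat > cupmove.py <<'E'
from h import *
def go(ctr,h,p,f):
    "cup axis over ctr, grip point at height h, cup yaw p, tip f degrees"
    uu=np.array([np.cos(p),np.sin(p),0]);P=np.array([*ctr,h])-uu*104
    bot.move_to(P,R2q(toolR(p,np.radians(f-45),uu)))
E
python3 - <<'E'
from cupmove import *
a=np.array([508.3,-292]);b=np.array([488,-26])
for t in(.33,.67,1): go(a+(b-a)*t,160,1.298+.6*t,0)
for f,h in((15,150),(30,130),(45,110),(60,96),(70,96),(78,96),(84,96),(90,96),(96,96),(102,96),(108,96)):
    go(b,h,1.9,f)
    if f>=78: bot.dwell(.4)
bot.dwell(1)
s=bot.read_state();print(s['clock'],s['grip_width'],s['ft_force'],s['moment'])
c=cam('scene');save(c,'pour');cv2.imwrite('pics/pour_c.png',cv2.resize(c['image'][60:300,180:480],None,fx=2,fy=2))
E
```

```text
18.0167 20.038198488512027 [-0.77173432  0.16146667 -1.85928523] [ 0.02227834 -0.63804483 -0.03290791]
```

View pics/pour_c.png

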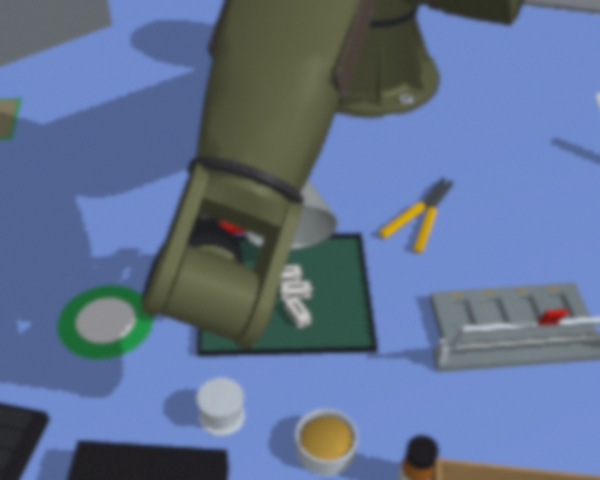

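Pieces lie on the tray floor at roughly (295,295) in the crop. I'll raise the cup, right it, and check it from the top camera and above the pad.

Run:
```python
from cupmove import *
b=np.array([488,-26]);a=np.array([620.7,-232])
for f,h in((108,125),(95,160),(75,170),(50,170),(25,170),(0,170)): go(b,h,1.9,f)
for t in(.33,.67,1): go(b+(a-b)*t,150,1.9-.2*t,0)
go(a,90,1.7,0)
s=bot.read_state();print(s['clock'],s['grip_width'],s['ft_force'],s['moment'])
c=cam('wrist');save(c,'wpad')
t=cam('top');save(t,'top1');s=cam('scene')
i=np.vstack([cv2.resize(t['image'][100:300,200:520],None,fx=1.8,fy=1.5),c['image'][:300,:576]]);cv2.imwrite('pics/v1.png',i)
```

```text
22.35 19.98759149657193 [ 0.46584493 -0.21108993 -1.35319458] [-0.189589    0.47739229 -0.02307511]
```

View pics/v1.png

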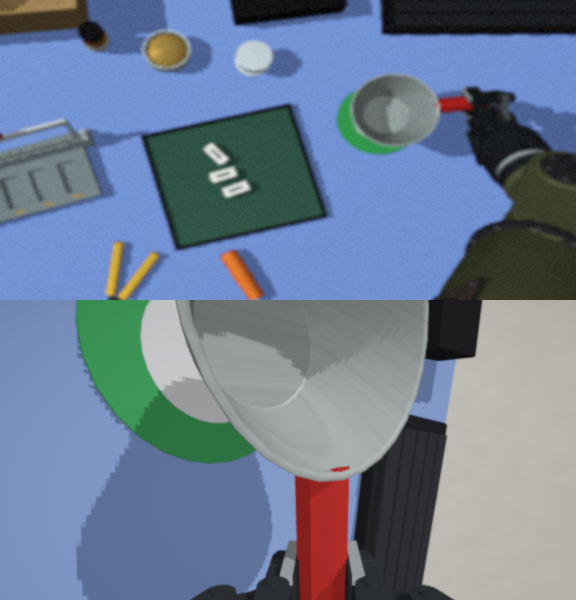

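Three resistors lie in the tray and the cup is empty. I'll check the cup's offset in the grip and set it down.

Run:
```python
from cupmove import *
import meas
t=cam('top')
r=meas.ray; meas.ray=lambda c,p,z:r(c,p,z+47); k=meas.cup(t); print('held cup',k); meas.ray=r
off=k[0]-[620.7,-232]; print(off)
a=np.array([620.7,-232])-(off if np.linalg.norm(off)<12 else 0)
go(a,60,1.7,0)
uu=np.array([np.cos(1.7),np.sin(1.7),0]);P=np.array([*a,43])-uu*104
print(bot.servo_line(P,speed=15,until_force=3)); s=bot.read_state();print(s['ee_pos'],s['ft_force'])
bot.move_gripper(34);bot.dwell(.3)
z=q2R(s['tool_rot'])[:,2]
bot.servo_line(np.array(s['ee_pos'])-z*90,speed=80)
bot.move_to(np.array([500,-80,270]),R2q(toolR(1.9)))
c=cam('wrist');save(c,'wtray');t=cam('top');print(meas.cup(t),t and 0,bot.read_state()['clock'])
import pickle;pickle.dump(c,open('wtray.pkl','wb'));cv2.imwrite('pics/v2.png',np.vstack([c['image'],cv2.resize(t['image'][120:240,300:556],(640,300))])[:, :])
cv2.imwrite('pics/v2.png',cv2.resize(cv2.imread('pics/v2.png'),(540,590)))
```

```text
Traceback (most recent call last):
  File "meas.py", line 3, in cup
    b=blobs(red(c),150)[0]; ys,xs=np.nonzero(b[2])
      ~~~~~~~~~~~~~~~~~^^^
IndexError: list index out of range
```

Run:
```python
from cupmove import *
import pickle
def rim(t,z,guess):
    g=cv2.morphologyEx(hsv(t,(0,0,45),(180,75,255)),cv2.MORPH_OPEN,np.ones((5,5)));out=[]
    for a,ce,b in blobs(g,300):
        h=cv2.convexHull(max(cv2.findContours(b.astype(np.uint8),0,1)[0],key=cv2.contourArea))[:,0]
        (x,y),r=cv2.minEnclosingCircle(ray(t,h,z)[:,:2].astype(np.float32));out.append((np.hypot(x-guess[0],y-guess[1]),x,y,r))
    return min(out)
a=np.array([620.7,-232])
k=rim(cam('top'),102,a);print('held',k)
off=np.array(k[1:3])-a
if k[0]<12 and abs(k[3]-58)<4: a=a-off
go(a,60,1.7,0)
uu=np.array([np.cos(1.7),np.sin(1.7),0]);P=np.array([*a,43])-uu*104
print(bot.servo_line(P,speed=15,until_force=3)); s=bot.read_state();print(s['ee_pos'],s['ft_force'])
bot.move_gripper(34);bot.dwell(.3)
z=q2R(s['tool_rot'])[:,2]
bot.servo_line(np.array(s['ee_pos'])-z*90,speed=80)
bot.move_to(np.array([500,-80,270]),R2q(toolR(1.9)))
c=cam('wrist');save(c,'wtray');t=cam('top');print(rim(t,58,[620,-232]),bot.read_state()['clock'])
pickle.dump(c,open('wtray.pkl','wb'));cv2.imwrite('pics/v2.png',cv2.resize(np.vstack([c['image'],cv2.resize(t['image'][120:240,300:556],(640,300))]),(540,590)))
```

```text
held (np.float64(0.3633664761319097), 620.4143676757812, -232.224609375, 58.96724319458008)
True
[ 634.48668046 -335.09022259   45.85721104] [ 0.97048843 -1.52609379  4.04638666]
(np.float64(0.7011249854964757), 620.4016723632812, -231.4253387451172, 58.771888732910156) 26.8917
```

View pics/v2.png

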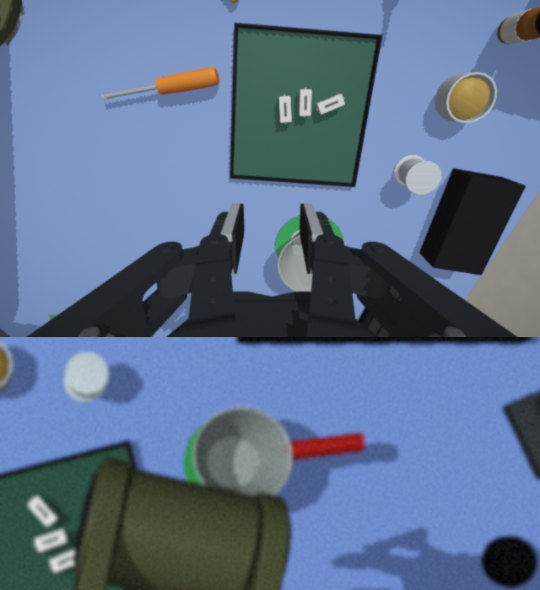

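The cup is within 1 mm of the pad's centre. Now I'll measure the resistors and take a closer jig view.

```bash
cat >> meas.py <<'E'
def blocks(c,z=19,box=None):
    m=hsv(c,(0,0,150),(180,60,255)); m=cv2.morphologyEx(m,cv2.MORPH_CLOSE,np.ones((5,5)));out=[]
    for a,ce,b in blobs(m,40):
        cn=max(cv2.findContours(b.astype(np.uint8),0,1)[0],key=cv2.contourArea)[:,0]
        (x,y),(w,h),an=cv2.minAreaRect(ray(c,cn,z)[:,:2].astype(np.float32))
        if w<h: w,h,an=h,w,an+90
        if 25<w<60 and 10<h<32: out.append((x,y,w,h,(an+90)%180-90))
    return out
E
python3 - <<'E'
from meas import *
import pickle
c=pickle.load(open('wtray.pkl','rb'))
for b in blocks(c): print(np.round(b,1))
c=cam('top'); print('top');[print(np.round(b,1)) for b in blocks(c)]
jx=np.array([np.cos(.317),np.sin(.317)]);o=np.array([502,267])-jx*100
bot.move_to([*o,200],R2q(toolR(.317)))
c=cam('wrist');save(c,'wj2');pickle.dump(c,open('wj2.pkl','wb'))
E
```

```text
[560.7   2.5  36.8  17.   41.5]
[525.4  -7.3  38.   16.2 -71.1]
[501.5 -25.1  38.2  16.2 -67.2]
top
[ 618.3 -247.    48.5   25.3   -1.4]
[532.9 783.6  36.   20.1  89.9]
```

View pics/wj2.png

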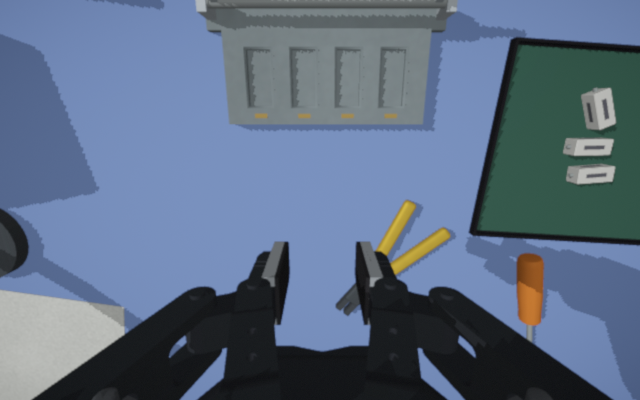

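The four pockets span columns 245–405 and rows 47–108, with orange marks at y≈116. I'll refine these from the marks and the edge profiles.

Run:
```python
from meas import *
import pickle
c=pickle.load(open('wj2.pkl','rb'))
m=hsv(c,(12,90,80),(28,255,255));m[:100]=0;m[135:]=0;m[:,430:]=0
O=np.array([b[1] for b in sorted(blobs(m,5),key=lambda b:b[1][0])]);print(O.round(1));P=ray(c,O,16)[:,:2];print(P.round(1))
print(np.diff(P,axis=0).round(1)); d=P[-1]-P[0] if len(P)>1 else 0;print(np.linalg.norm(d),np.arctan2(-d[0],d[1])+0, np.arctan2(d[0],-d[1]))
g=cv2.cvtColor(c['image'],cv2.COLOR_BGR2GRAY).astype(int)
print('cols',list(enumerate(g[60:100,225:430].mean(0).round().astype(int),225)))
for x in(265,310,350,395): print(x,[(i,int(v)) for i,v in enumerate(g[30:130,x-4:x+5].mean(1).round(),30)])
```

```text
[[260.9 115.5]
 [304.  115.5]
 [347.  115.5]
 [390.1 115.5]]
[[451.7 314. ]
 [464.8 274.2]
 [477.9 234.4]
 [491.  194.6]]
[[ 13.1 -39.9]
 [ 13.1 -39.7]
 [ 13.1 -39.9]]
125.77500215934299 -2.8236868929918995 0.3179057605978939
cols [(225, np.int64(134)), (226, np.int64(129)), (227, np.int64(127)), (228, np.int64(126)), (229, np.int64(125)), (230, np.int64(125)), (231, np.int64(125)), (232, np.int64(125)), (233, np.int64(125)), (234, np.int64(125)), (235, np.int64(126)), (236, np.int64(125)), (237, np.int64(125)), (238, np.int64(125)), (239, np.int64(125)), (240, np.int64(125)), (241, np.int64(125)), (242, np.int64(125)), (243, np.int64(124)), (244, np.int64(119)), (245, np.int64(107)), (246, np.int64(94)), (247, np.int64(82)), (248, np.int64(79)), (249, np.int64(84)), (250, np.int64(91)), (251, np.int64(96)), (252, np.int64(100)), (253, np.int64(108)), (254, np.int64(116)), (255, np.int64(122)), (256, np.int64(124)), (257, np.int64(125)), (258, np.int64(125)), (259, np.int64(125)), (260, np.int64(126)), (261, np.int64(126)), (262, np.int64(126)), (263, np.int64(126)), (264, np.int64(1
[... 7456 characters left out ...]
(69, 128), (70, 127), (71, 128), (72, 128), (73, 128), (74, 128), (75, 128), (76, 129), (77, 129), (78, 129), (79, 129), (80, 129), (81, 129), (82, 129), (83, 129), (84, 129), (85, 129), (86, 128), (87, 128), (88, 128), (89, 128), (90, 128), (91, 128), (92, 128), (93, 128), (94, 129), (95, 128), (96, 129), (97, 129), (98, 129), (99, 129), (100, 130), (101, 130), (102, 131), (103, 130), (104, 130), (105, 130), (106, 131), (107, 131), (108, 130), (109, 130), (110, 130), (111, 130), (112, 130), (113, 131), (114, 134), (115, 135), (116, 134), (117, 133), (118, 131), (119, 130), (120, 130), (121, 130), (122, 130), (123, 129), (124, 118), (125, 109), (126, 108), (127, 108), (128, 108), (129, 112)]
```

Run:
```python
from meas import *
import pickle
c=pickle.load(open('wj2.pkl','rb'));yaw=.318
jx=np.array([np.cos(yaw),np.sin(yaw)]);jy=np.array([-jx[1],jx[0]])
P=ray(c,[[260.9,115.5],[304,115.5],[347,115.5],[390.1,115.5]],16)[:,:2]
f=np.array([[321,124.],[321,46.],[321,105.5]]);Q=ray(c,f,16)[:,:2]@jx
print('origin x along jx: front',Q[0]+42,'back mouth',Q[1]-27,'orange',P@jx, 'jy',P@jy)
# mouth edges in y at mid row
for a,b in((244.3,272.),(289.5,317.5),(334.3,359),(378.7,402.5)): print(ray(c,[[a,78],[b,78]],16)[:,:2]@jy)
ox=(Q[0]+42+Q[1]-27)/2
oy=(P@jy).mean()
cs=[jx*ox+jy*(oy+k*42) for k in(1.5,.5,-.5,-1.5)];print(np.round(cs,1))
np.save('pockets.npy',np.array(cs));
```

```text
origin x along jx: front 561.2166565281606 back mouth 561.5369496725567 orange [527.25688034 527.25292854 527.24898664 527.24503632] jy [157.01663531 115.07248521  73.23354778  31.30522108]
[170.66432152 144.5992694 ]
[128.13375562 101.79147299]
[85.98760343 62.75419496]
[44.22564836 21.84296928]
[[484.1 324.8]
 [497.2 284.9]
 [510.4 245. ]
 [523.5 205.1]]
```

```bash
cat > pick.py <<'E'
from h import *
JY=.318;PK=np.load('pockets.npy')
def yawok(p,y):
    for z in(120,):
        c=[(abs(q[5]),yy) for yy in(y,y+np.pi,y-np.pi) if (q:=bot.ik([*p,z],R2q(toolR(yy)))) is not None]
    return min(c)[1]
def grab(p,deg,w=26,z=30):
    y=yawok(p,np.radians(deg)); bot.move_gripper(w)
    bot.move_to([*p,110],R2q(toolR(y)))
    print('down hit',bot.servo_line([*p,z],speed=70,until_force=6))
    bot.move_gripper(8,35);s=bot.read_state();print('w',s['grip_width'],'f',s['grip_force'],'z',s['ee_pos'][2])
    bot.servo_line([*p,110],speed=100);print('w lifted',bot.read_state()['grip_width'])
def place(k):
    p=PK[k];y=yawok(p,JY)
    bot.move_to([*p,110],R2q(toolR(y)));bot.servo_line([*p,50],speed=100)
    hit=bot.servo_line([*p,36.5],speed=20,until_force=4);s=bot.read_state();print('place',hit,s['ee_pos'],s['ft_force'])
    bot.move_gripper(22);bot.servo_line([*p,110],speed=100)
E
python3 - <<'E'
from pick import *
grab([560.7,2.5],41.5)
place(3)
s=bot.read_state();print(s['clock'])
jx=np.array([np.cos(JY),np.sin(JY)]);bot.move_to([*(np.array([503,265])-jx*100),200],R2q(toolR(JY)))
c=cam('wrist');save(c,'wj3')
import pickle;pickle.dump(c,open('wj3.pkl','wb'))
from meas import blocks
for b in blocks(c): print(np.round(b,1))
for b in blocks(c,26): print('26',np.round(b,1))
E
```

```text
down hit False
w 14.463287289795813 f 36.008142828941345 z 30.60436466664394
w lifted 14.939263327454587
place True [523.36999211 205.0897425   37.59849519] [-1.06760446 -0.32491985  5.87811785]
36.1
[523.8 205.9  38.1  17.4  18.3]
[525.7  -6.2  37.4  14.7 -71.7]
[502.  -24.   37.3  15.9 -67.2]
26 [522.8 207.1  37.2  17.   18.3]
26 [ 5.246e+02 -2.000e-01  3.650e+01  1.440e+01 -7.170e+01]
26 [501.4 -17.5  36.4  15.6 -67.2]
```

View pics/wj3.png

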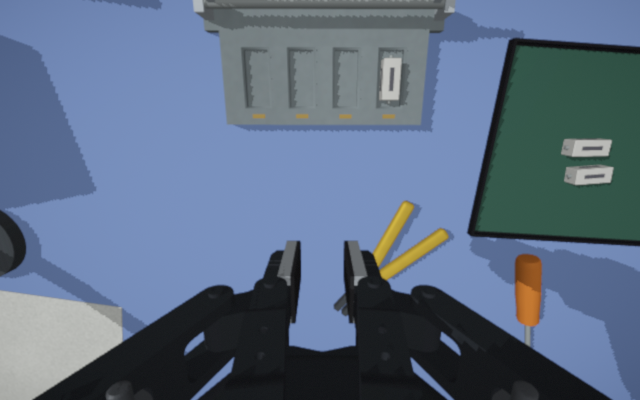

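Resistor A is home in its pocket at (391,78), and its contact height matches. B and C are only about 12 mm apart, so I'll slide B clear by its ends before gripping it.

Run:
```python
from pick import *
from meas import blocks
p=np.array([525.5,-7.0]);a=np.radians(-71.4+90);y=yawok(p,a);n=np.array([np.cos(a),np.sin(a)])
bot.move_gripper(58);bot.move_to([*p,100],R2q(toolR(y)))
print(bot.servo_line([*p,19],speed=50,until_force=5));bot.move_gripper(38,20);s=bot.read_state();print(s['grip_width'],s['ee_pos'],s['ft_force'])
q=p+n*25
bot.servo_line([*q,s['ee_pos'][2]],speed=40);bot.move_gripper(58);bot.servo_line([*q,110],speed=100)
bot.move_to(np.array([500,-90,250]),R2q(toolR(1.9)))
c=cam('wrist');save(c,'wtray2')
for b in blocks(c): print(np.round(b,1))
print(bot.read_state()['clock'])
```

```text
False
40.403074422878404 [526.61005286  -6.91268979  20.50545544] [-1.33289393  1.89066741 14.14873414]
[547.7   3.   36.5  16.2 -70.2]
[501.7 -25.4  37.5  16.2 -67.4]
[ 594.6 -203.2   44.8   13.6   46.4]
44.1417
```

Run:
```python
from pick import *
from meas import blocks,cup
grab([547.7,3.0],-70.2);place(2)
grab([501.7,-25.2],-67.3);place(1)
jx=np.array([np.cos(JY),np.sin(JY)]);bot.move_to([*(np.array([503,265])-jx*100),200],R2q(toolR(JY)))
c=cam('wrist');save(c,'wj4')
for b in blocks(c): print(np.round(b,1))
bot.move_to([330,150,300],R2q(toolR(.4)))
s=cam('scene');t=cam('top');save(t,'top4')
print(bot.read_state()['clock']);i=np.hstack([c['image'][:200,190:460],cv2.resize(s['image'][180:270,370:520],(333,200))])
cv2.imwrite('pics/v4.png',cv2.resize(i,None,fx=1.3,fy=1.3))
for a,ce,b in blobs(red(t),25): print('red',a,ce)
```

```text
down hit False
w 14.585621600636042 f 36.04991912841797 z 30.568145601735093
w lifted 14.809504540974393
place True [510.25373043 244.97544222  37.59879011] [-1.52061258 -0.35306351  5.47902497]
down hit False
w 14.743903229713789 f 36.044983863830566 z 30.541219021203865
w lifted 14.883562790736736
place True [497.13011114 284.88025017  37.55273799] [-1.94485592 -1.20991179  6.27445959]
[523.6 206.   38.1  17.2  18.3]
[512.3 246.9  40.6  16.2  17.6]
[499.3 288.   36.3  15.7  17.5]
62.1167
red 257 [454.75875486 171.26848249]
red 64 [193.484375 188.828125]
```

View pics/v4.png

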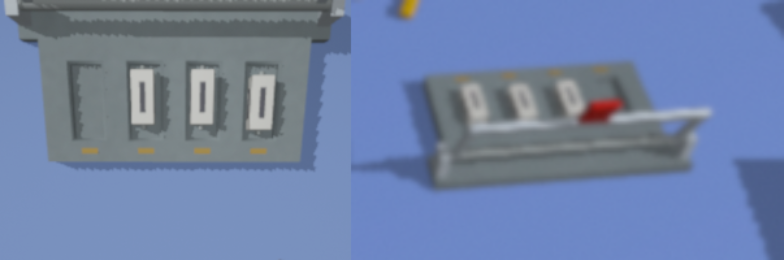

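All three resistors sit in their pockets in both views. I'll check that the cup hasn't moved, estimate the clamp angle, and shut the clamp from behind its tab.

```bash
cat > cl.py <<'E'
from pick import *
jx=np.array([np.cos(JY),np.sin(JY)]);jy=np.array([-jx[1],jx[0]]);O=jx*561.4+jy*94.2
def W(x,z): return np.array([*(O+jx*x),z])   # jig x, height
def F(th,r): e=np.array([-np.cos(th),np.sin(th)]);n=np.array([np.sin(th),np.cos(th)]);return np.array([58,30])+r*e+4*n
def tip(x,z): return W(x+11,z+19)   # TCP for the front bottom edge of the closed fingers at (x,z)
E
python3 - <<'E'
from cl import *
t=cam('top');s=cam('scene')
for a,ce,b in blobs(red(t),25): print('red',a,ce)
g=cv2.morphologyEx(hsv(t,(0,0,45),(180,75,255)),cv2.MORPH_OPEN,np.ones((5,5)))
for a,ce,b in blobs(g,300):
    h=cv2.convexHull(max(cv2.findContours(b.astype(np.uint8),0,1)[0],key=cv2.contourArea))[:,0]
    (x,y),r=cv2.minEnclosingCircle(ray(t,h,58)[:,:2].astype(np.float32))
    if 50<r<66: print('cup rim',x,y,r)
px=min(blobs(red(t),25),key=lambda b:b[1][0])[1];sp=[b[1] for b in blobs(red(s),15)];print(px,sp)
for th in np.arange(1.5,2.01,.1): f=F(th,80);print(round(th,2),proj(t,W(*f))[0].round(1),proj(s,W(*f))[0].round(1))
for th in(1.9,1.6,1.2,.8,.4,0):
    p=tip(*F(th,90));print(th,p.round(),[None if (q:=bot.ik(p,R2q(toolR(y)))) is None else np.round(q,1) for y in(JY,JY-np.pi)])
E
```

```text
red 256 [454.73828125 171.2265625 ]
red 63 [193.49206349 188.88888889]
cup rim 621.4884033203125 -232.10342407226562 57.6347541809082
[193.49206349 188.88888889] [array([188.02916667, 205.08333333]), array([456.15686275, 217.60784314])]
1.5 [195.6 200.5] [453.  207.9]
1.6 [194.6 197.2] [454.1 210.6]
1.7 [193.8 194. ] [455.1 213.6]
1.8 [193.  190.9] [456.  216.8]
1.9 [192.5 187.9] [456.8 220.2]
2.0 [192.  185.1] [457.5 223.7]
1.9 [601. 297. 133.] [array([ 0.4,  0.7,  1.3, -0. ,  1.2,  1.7]), array([ 0.4,  0.7,  1.3, -0. ,  1.2, -1.5])]
1.6 [576. 289. 139.] [array([ 0.4,  0.6,  1.3, -0. ,  1.2,  1.7]), array([ 0.4,  0.6,  1.3, -0. ,  1.2, -1.5])]
1.2 [542. 278. 134.] [array([ 0.4,  0.5,  1.5, -0. ,  1.1,  1.7]), array([ 0.4,  0.5,  1.5, -0. ,  1.1, -1.5])]
0.8 [513. 268. 116.] [array([ 0.4,  0.5,  1.6, -0. ,  1.1,  1.7]), array([ 0.4,  0.5,  1.6, -0. ,  1.1, -1.5])]
0.4 [492. 261.  88.] [array([ 0.4,  0.5,  1.6, -0. ,  1. ,  1.7]), array([ 0.4,  0.5,  1.6, -0. ,  1. , -1.5])]
0 [484. 258.  53.] [array([ 0.4,  0.5,  1.7, -0. ,  0.9,  1.7]), array([ 0.4,  0.5,  1.7, -0. ,  0.9, -1.5])]
```

Run:
```python
from cl import *
bot.move_gripper(0);q=R2q(toolR(JY))
x0=F(1.85,97)[0]+22;z0=F(1.85,82)[1]
bot.move_to(tip(x0,190),q);bot.servo_line(tip(x0,z0),speed=80,until_force=8)
f0=bot.read_state()['ft_force']
for th in np.arange(1.6,.0,-.1):
    hit=bot.servo_line(tip(*F(th,88)),speed=70,until_force=20);
    s=bot.read_state()
    if hit or abs(th*10%4)<.01: print(round(th,1),hit,(s['ft_force']-f0).round(1))
    if hit: break
else:
    x,z=F(0,88);print('press',bot.servo_line(tip(x,z-4),speed=15,until_force=10));s=bot.read_state();print(s['ee_pos'],(s['ft_force']-f0).round(1))
    bot.servo_line(tip(x,z+80),speed=100)
    bot.move_to([330,50,320],R2q(toolR(.3)))
t=cam('top');s=cam('scene');save(t,'top5')
print(proj(t,W(*F(0,86))),[b[1] for b in blobs(red(t),25)],bot.read_state()['clock'])
cv2.imwrite('pics/v5.png',np.vstack([cv2.resize(s['image'][150:300,200:520],(640,300)),cv2.resize(t['image'][120:270,150:470],(640,300))]))
```

```text
1.6 False [-0.1 -0.4  1.2]
press True
[486.10391328 259.1928725   53.4586366 ] [-2.9 -0.9  8.2]
[[215.17509649 235.88263173]] [array([454.87984496, 171.21317829]), array([215.74074074, 233.83333333])] 72.8417
```

View pics/v5.png

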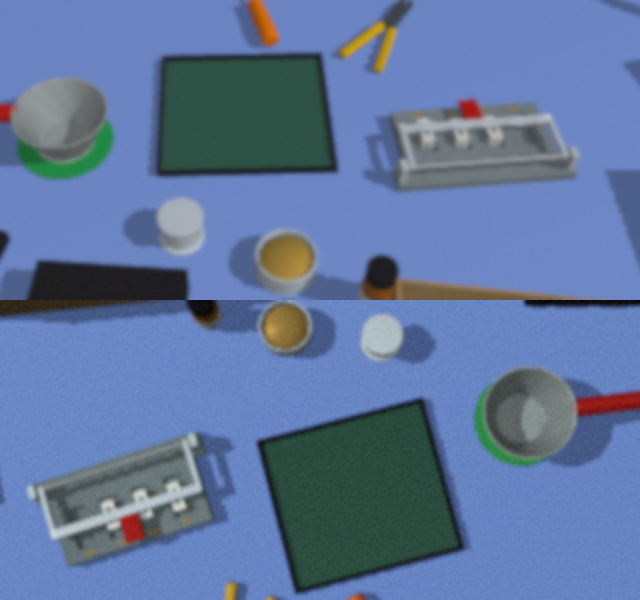

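The frame lies flat over the resistors, with its tab at the predicted shut position. One firmer press will make sure of it, then I hand in.

Run:
```python
from cl import *
x,z=F(0,88);bot.move_to(tip(x,z+80),R2q(toolR(JY)));bot.servo_line(tip(x,z+8),speed=80)
print(bot.servo_line(tip(x,z-5),speed=12,until_force=18));s=bot.read_state();print(s['ee_pos'],s['ft_force'])
bot.servo_line(tip(x,z+80),speed=80);bot.move_to([330,50,320],R2q(toolR(.3)))
t=cam('top');print([(a,c) for a,c,b in blobs(red(t),25)]);bot.dwell(.5)
print(bot.finish_job())
```

```text
True
[485.75100735 259.08525009  53.45599636] [-3.28184303 -1.34007572  8.74645953]
[(255, array([454.78823529, 171.26666667])), (108, array([215.83333333, 233.88888889]))]
the job is handed in; nothing more can be done
None
```

The job is handed in: I poured three resistors from the cup (the fourth was absent), stood the empty cup about 1 mm from the pad's centre, laid each resistor home in its own pocket, then pressed the clamp shut. I never touched the tin or the spool.

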